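Clamp the filter housing lid evenly, crosswise in two passes

ROBOT

A 7-joint arm with a two-finger parallel gripper is mounted at the origin on a cart in front of the work surface, level with it; the furniture and walls round the work are solid. World frame = base frame: x ahead of the robot, y to its left, z up, the work surface at z = 0. Lengths are in m, angles in rad, forces in N, time in s.
With the tool pointing down it reaches from about 0.35 to 0.9 m from the base axis. Payload 8.1 kg.
Tool frame: the origin (TCP) lies between the finger pads; the fingertips stand 14 mm ahead of it and the grasp point (between the pads) lies 5 mm behind it (r.tip_extent is the distance from the TCP to the fingertips, in m); x points along the fingers, y is the direction in which the jaws open and shut, and the axes are right-handed (so a half turn about x gives the same grasp; the last joint's range is limited). The gripper opens to 92 mm and grips with 3 to 60 N. Pads are 19 mm wide; open, the fingers measure 130 mm over their backs; the gripper's body (75 mm by 190 mm) begins 47 mm behind the grasp point.
Start: joints at [-1.389, 0.434, 0.025, 1.573, -0.012, 1.134, -0.075], TCP at [0.176, 0.6, 0.241] pointing down, gripper open.
Joint ranges: [-2.62, 2.62], [-0.44, 2.09], [-1.27, 1.32], [0.08, 2.57], [-1.32, 4.46], [0.12, 2], [-2.74, 2.74]. Speed limits (rad/s): [2.22, 2.22, 3.01, 3.01, 3.14, 3.14, 3.14].

INTERFACE

Orientations are given as a unit quaternion [x, y, z, w].
In Python, from workcell import r, optics, nets gives the robot as it stands.
- The arm moves only by the tool drive_tool, never from a script. Its argument "plan" is a list that holds one entry, the list of rows, each a list of 5 numbers: the shift along the tool's x, y, z normalised to -1 to 1, where 1 is 500 mm, then the turn about the tool's x normalised to -1 to 1, where 1 is 60 degrees, then the closure, from 0 (fully open) to 1 (shut). A call has 1 to 8 rows; each row is the pose to reach, as a shift and turn from the pose measured when the call began, along the tool's axes at that moment; what a row does not reach only later rows make up. A row lasts 1/8 s, in which the tool goes at most 62.5 mm and 10.7 degrees, less where a joint would pass 70% of its speed; a pose out of reach is approached as far as the arm can. A call with a number of a shift or a turn outside -1 to 1 is refused whole. A call with a gripper value outside its range is refused whole. The fingers move at their own pace and stop on an object; the grip force is fixed at half the most. Time passes only in rows, so rows that repeat a pose let the fingers close. It gives the time, the measured TCP pose, the force and the opening at its end, in the units of the state.
- r.get_obs(): the state, without advancing time (a new reading comes with each control period).
- optics.grab_frame(name): name is "side" or "top"; returns a dict with "img" (400x640x3 uint8, red, green, blue), "vfov" (degrees; the focal length in pixels is half the picture's height over the tangent of half this angle, whatever the lens; pixels are square), "cx", "cy" (the principal point, pixels), "rvec" (rotation vector, rad) and "tvec" (3), from world to camera coordinates, as OpenCV has them. Camera axes: x right, y down, z forward; pixel columns grow to the right and rows downward; lengths in m; the calibration is good to about 2 mm. A picture is of the moment at which its call begins. There is no depth.
- r.sign_off(): hands the job in, once; it reports no verdict.
Trained networks look in a picture, given as the dict that the camera call returned (one of the last four; its "shot" number tells which), for a name from the list of things; names that differ only in an ending like _2 or _b are one class to them, and where a whole thing is asked for, a point or a joint stands for the part that bears it (a point fixed in the world has none). Each returns a list of dicts, best first, with "score" (0 to 1); they miss things now and then, are a little off and sometimes report something else, mostly with a low value. They report only what shows in the picture. A call takes as long as a camera call.
- nets.search_frame(picture, name): "rect" ([left, top, right, bottom] in pixels, round what is visible of it).
- nets.masks_of(picture, name): "mask" (400x640 bool, what is visible of it) and "rect" ([left, top, right, bottom] in pixels, round what is visible of it).
- nets.mark_of(picture, name): "point" ([column, row] in pixels: a listed point, or the origin of a listed thing).
The state is a dict: "clock": time; "joint_positions": joint angles; "qvel": joint speeds; "joint_efforts": joint torques, N m; "tcp_pos": TCP position; "orientation": TCP orientation; "force": force on the tool from outside, world axes, zero at the start; "wrist_torque": the same for the moment, N m; "width": opening from 0.0 (shut) to 1.0 (fully open).
Only numpy, scipy, OpenCV 4.12 (cv2) and the standard library are available. Lean on these libraries where they do the work, as an engineer would, in place of code of your own. Each camera call takes 0.05 s, during which the arm holds its last target. There are 200 camera calls.

TASK

Clamp the lid of the pressure filter housing down evenly. Working crosswise - the red knob first, then the one straight across from it, then the remaining two in either order - turn each knob clockwise until its white pointer is at its yellow dot; only when all four are there, go round once more (again red, then across, then the other two) and turn each fully home against its stop at the green dot. Leave the bottle and glassware around the housing undisturbed, and let go at the end.

Things in the scene. Friction and masses are not known exactly. Their poses are not given: they have to be found in the camera images.
- knob_red_grip (a point): Middle of a clamp knob's upright bar (the only red knob, the first to turn). Bar 40 mm long, 10 thick, 30 high, edges rounded 3 mm; its underside is 14 mm and this point 29 mm above the lid's top. The point lies on the knob's vertical axis and turns with it: x along the bar to the end with the white pointer stripe, y across, z up.
- knob_red (a joint): Turn of that knob (rad), growing clockwise seen from above. 0 loose; 0.8 pointer at the yellow dot, towards the lid's centre (within 0.25 counts); 1.6 fixed stop, pointer at the green dot (over 1.45 is tight). Starts at 0 to 0.35. Friction of 0.08 N m holds it where it is left; it does not rise or sink.
- knob_left_grip (a point): Middle of a clamp knob's upright bar (black, a quarter of the circle counter-clockwise (seen from above) from the red one). Bar 40 mm long, 10 thick, 30 high, edges rounded 3 mm; its underside is 14 mm and this point 29 mm above the lid's top. The point lies on the knob's vertical axis and turns with it: x along the bar to the end with the white pointer stripe, y across, z up.
- knob_left (a joint): Turn of that knob (rad), growing clockwise seen from above. 0 loose; 0.8 pointer at the yellow dot, towards the lid's centre (within 0.25 counts); 1.6 fixed stop, pointer at the green dot (over 1.45 is tight). Starts at 0 to 0.35. Friction of 0.08 N m holds it where it is left; it does not rise or sink.
- knob_across_grip (a point): Middle of a clamp knob's upright bar (black, straight across the lid from the red one). Bar 40 mm long, 10 thick, 30 high, edges rounded 3 mm; its underside is 14 mm and this point 29 mm above the lid's top. The point lies on the knob's vertical axis and turns with it: x along the bar to the end with the white pointer stripe, y across, z up.
- knob_across (a joint): Turn of that knob (rad), growing clockwise seen from above. 0 loose; 0.8 pointer at the yellow dot, towards the lid's centre (within 0.25 counts); 1.6 fixed stop, pointer at the green dot (over 1.45 is tight). Starts at 0 to 0.35. Friction of 0.08 N m holds it where it is left; it does not rise or sink.
- knob_right_grip (a point): Middle of a clamp knob's upright bar (black, a quarter of the circle clockwise (seen from above) from the red one). Bar 40 mm long, 10 thick, 30 high, edges rounded 3 mm; its underside is 14 mm and this point 29 mm above the lid's top. The point lies on the knob's vertical axis and turns with it: x along the bar to the end with the white pointer stripe, y across, z up.
- knob_right (a joint): Turn of that knob (rad), growing clockwise seen from above. 0 loose; 0.8 pointer at the yellow dot, towards the lid's centre (within 0.25 counts); 1.6 fixed stop, pointer at the green dot (over 1.45 is tight). Starts at 0 to 0.35. Friction of 0.08 N m holds it where it is left; it does not rise or sink.
- lid_centre (a point): Centre of the lid's top face, 133 mm above the bench. Round steel filter housing fixed to the bench, foot 184 mm and steel lid 180 mm across, at any yaw; sight glass 52 mm across, 8 mm high at the centre. Four knobs on a 70 mm radius, 99 mm between neighbours. z up; the red knob lies 45 degrees counter-clockwise from the x axis.
- flask: Bystander: volumetric flask with blue stopper, 62 mm wide, 179 mm high, loose, standing near the housing (its axis 0.22 to 0.35 m from the lid's centre). Origin at the centre of its underside, z up.
- brown_bottle: Bystander: brown reagent bottle with black cap, 66 mm wide, 146 mm high, loose, standing near the housing (its axis 0.22 to 0.35 m from the lid's centre). Origin at the centre of its underside, z up.
- cylinder_glass: Bystander: clear measuring cylinder, 62 mm wide at the foot, 229 mm high, loose, standing near the housing (its axis 0.22 to 0.35 m from the lid's centre). Origin at the centre of its underside, z up.
- beaker: Bystander: clear beaker, 74 mm wide, 93 mm high, loose, standing near the housing (its axis 0.14 to 0.16 m from the lid's centre). Origin at the centre of its underside, z up.

How it is judged:
On the way, in this order (a step that is already met when the one before it is completed fails the run):
1. first pass: the red knob is at its yellow dot, the others still loose (value of joint knob_red between 0.55 and 1.05 rad and value of joint each of knob_across, knob_left, knob_right below 0.5 rad), for 0.2 s.
2. then the knob across from it is at its yellow dot, the two side knobs still loose (value of joint knob_red between 0.55 and 1.05 rad and value of joint knob_across between 0.55 and 1.05 rad and value of joint each of knob_left, knob_right below 0.5 rad), for 0.2 s.
3. then one of the two side knobs is at its yellow dot, the other still loose (value of joint knob_red between 0.55 and 1.05 rad and value of joint knob_across between 0.55 and 1.05 rad and ((value of joint knob_left between 0.55 and 1.05 rad and value of joint knob_right below 0.5 rad) or (value of joint knob_right between 0.55 and 1.05 rad and value of joint knob_left below 0.5 rad))), for 0.2 s.
4. then all four knobs are at their yellow dots (value of joint knob_red between 0.55 and 1.05 rad and value of joint knob_left between 0.55 and 1.05 rad and value of joint knob_across between 0.55 and 1.05 rad and value of joint knob_right between 0.55 and 1.05 rad), for 0.2 s.
5. second pass: the red knob is tight, the others still at yellow (value of joint knob_red above 1.45 rad and value of joint knob_across between 0.55 and 1.05 rad and value of joint knob_left between 0.55 and 1.05 rad and value of joint knob_right between 0.55 and 1.05 rad), for 0.2 s.
6. then the knob across is tight too, the side knobs still at yellow (value of joint each of knob_red, knob_across above 1.45 rad and value of joint knob_left between 0.55 and 1.05 rad and value of joint knob_right between 0.55 and 1.05 rad), for 0.2 s.
7. then one side knob is tight, the other still at yellow (value of joint each of knob_red, knob_across above 1.45 rad and ((value of joint knob_left above 1.45 rad and value of joint knob_right between 0.55 and 1.05 rad) or (value of joint knob_right above 1.45 rad and value of joint knob_left between 0.55 and 1.05 rad))), for 0.2 s.
At the end, for the whole second after the job is handed in: all four knobs are turned to their stops (above 1.45 of 1.6 rad) and released; flask, bottle, cylinder and beaker stand upright within 30 mm of where they were (value of joint each of knob_red, knob_left, knob_across, knob_right above 1.45 rad and contact force between the fingers and housing below 0.1 N and distance of each of flask, brown_bottle, cylinder_glass, beaker from where it was at the start of the episode below 0.03 m and angle between each of flask, brown_bottle, cylinder_glass, beaker's own z axis and vertical below 0.3 rad); the robot touches nothing.
It fails at once if a knob is turned well past its yellow dot (over 1.2 rad) while another has not reached its own (under 0.55 rad) (value of joint any of knob_red, knob_left, knob_across, knob_right above 1.2 rad and value of joint any of knob_red, knob_left, knob_across, knob_right below 0.55 rad).
It fails at once if the flask is moved more than 30 mm or tipped (distance of flask from where it was at the start of the episode above 0.03 m or angle between flask's own z axis and vertical above 0.3 rad).
It fails at once if the brown bottle is moved more than 30 mm or tipped (distance of brown_bottle from where it was at the start of the episode above 0.03 m or angle between brown_bottle's own z axis and vertical above 0.3 rad).
It fails at once if the cylinder glass is moved more than 30 mm or tipped (distance of cylinder_glass from where it was at the start of the episode above 0.03 m or angle between cylinder_glass's own z axis and vertical above 0.3 rad).
It fails at once if the beaker is moved more than 30 mm or tipped (distance of beaker from where it was at the start of the episode above 0.03 m or angle between beaker's own z axis and vertical above 0.3 rad).
It also fails if it takes over 72 s, if anything falls off the work surface, if the arm or the gripper's body presses on something with over 40 N, if the wrist force passes 120 N, or if a joint passes its speed limit or range.

## Working session

There is one attempt and no reset: what is moved stays moved. The work goes in short steps, Python scripts to look and compute and a tool call to move; the robot and the scene stay as the last step left them, time stands still between calls to the robot, and variables do not carry over. Pictures are saved under pics/ and viewed, about 8 in all and at most 12, crops included, and the job is handed in when it is done.

Besides the shell and the picture viewer there is one more tool, called after "Emit:" in YAML: its name, and indented under it one key for each argument. drive_tool: Moves the arm, as the interface text tells. Scaled input: -1 to 1 covers 500 mm each way for a shift and 60 degrees each way for a turn. Its arguments: {"type":"object","properties":{"plan":{"type":"array","items":{"type":"array","items":{"type":"array","items":{"type":"number"}}}}},"required":["plan"]}

```bash
mkdir -p pics
cat > h.py <<'E'
import numpy as np, cv2
from workcell import r, optics, nets
from scipy.spatial.transform import Rotation as R
def cam(f):
    fl=200/np.tan(np.radians(f["vfov"])/2)
    K=np.array([[fl,0,f["cx"]],[0,fl,f["cy"]],[0,0,1]])
    return K,cv2.Rodrigues(np.array(f["rvec"],float))[0],np.array(f["tvec"],float).ravel()
def ray(f,p):
    K,M,t=cam(f); return -M.T@t, M.T@np.linalg.solve(K,[p[0],p[1],1])
def at_z(f,p,z):
    o,d=ray(f,p); return o+d*(z-o[2])/d[2]
def proj(f,P):
    K,M,t=cam(f); q=K@(M@np.asarray(P)+t); return q[:2]/q[2]
def save(f,n,crop=None,s=1):
    im=f["img"][:,:,::-1]
    if crop: a,b,c,d=crop; im=im[b:d,a:c]
    cv2.imwrite("pics/"+n,cv2.resize(im,None,fx=s,fy=s,interpolation=cv2.INTER_CUBIC))
E
python3 - <<'E'
from h import *
np.set_printoptions(precision=4,suppress=True)
T=optics.grab_frame("top");S=optics.grab_frame("side")
save(T,"t0.png");save(S,"s0.png")
Z=dict(knob_red_grip=.162,knob_left_grip=.162,knob_across_grip=.162,knob_right_grip=.162,lid_centre=.133,flask=0,brown_bottle=0,cylinder_glass=0,beaker=0)
for n,z in Z.items():
    for c,f in(("T",T),("S",S)):
        print(n,c,[(np.round(d["point"]),round(d["score"],2),at_z(f,d["point"],z)[:2]) for d in nets.mark_of(f,n)[:4]])
o=r.get_obs();print(o["tcp_pos"],R.from_quat(o["orientation"]).as_matrix(),o["width"],o["clock"])
E
```

```text
knob_red_grip T [(array([305., 236.]), 0.52, array([ 0.4531, -0.0812]))]
knob_red_grip S [(array([272., 179.]), 0.52, array([ 0.4443, -0.0884]))]
knob_left_grip T [(array([330., 210.]), 0.51, array([ 0.5239, -0.1458])), (array([387., 213.]), 0.3, array([ 0.5188, -0.3006]))]
knob_left_grip S [(array([301., 189.]), 0.48, array([ 0.5185, -0.1376]))]
knob_across_grip T [(array([300., 182.]), 0.64, array([ 0.5962, -0.0649]))]
knob_across_grip S [(array([326., 169.]), 0.66, array([ 0.5833, -0.0487]))]
knob_right_grip T [(array([280., 212.]), 0.5, array([ 0.5167, -0.0133]))]
knob_right_grip S [(array([297., 158.]), 0.73, array([0.5079, 0.0096])), (array([302., 171.]), 0.37, array([ 0.5218, -0.0553]))]
lid_centre T [(array([305., 211.]), 0.72, array([ 0.5203, -0.0801]))]
lid_centre S [(array([298., 187.]), 0.8, array([ 0.5107, -0.0855]))]
flask T [(array([388., 213.]), 0.75, array([ 0.524 , -0.3317]))]
flask S [(array([307., 292.]), 0.7, array([ 0.5245, -0.3193]))]
brown_bottle T []
brown_bottle S [(array([303., 174.]), 0.88, array([0.5173, 0.1792]))]
cylinder_glass T [(array([409., 181.]), 0.87, array([ 0.6256, -0.3943]))]
cylinder_glass S [(array([353., 314.]), 0.83, array([ 0.6247, -0.3875]))]
beaker T [(array([257., 221.]), 0.6, array([0.4912, 0.0692]))]
beaker S []
[0.1757 0.5998 0.2407] [[ 0.      0.2811  0.9597]
 [ 0.      0.9597 -0.2811]
 [-1.      0.0001  0.    ]] 0.9989316425518318 1.0
```

View pictures.

Run:
```python
import cv2
t=cv2.imread("pics/t0.png")[150:270,230:430];s=cv2.imread("pics/s0.png")[100:330,200:420]
cv2.imwrite("pics/t1.png",cv2.resize(t,None,fx=4,fy=4,interpolation=2));cv2.imwrite("pics/s1.png",cv2.resize(s,None,fx=2.6,fy=2.6,interpolation=2))
```

```text
(no output)
```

View pics/t1.png

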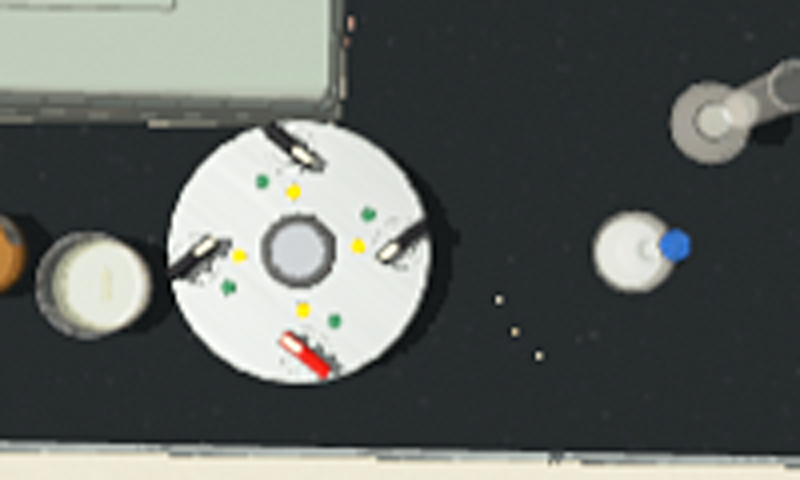

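View pics/s1.png

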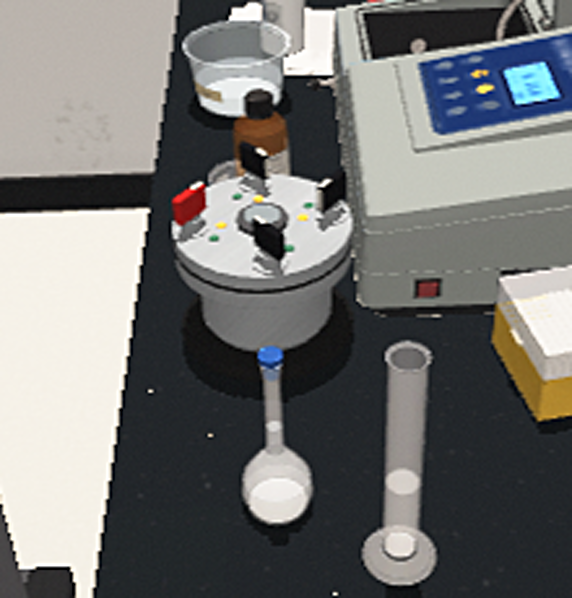

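Run:
```python
from h import *
np.set_printoptions(precision=4,suppress=True)
T=optics.grab_frame("top");S=optics.grab_frame("side")
# lid by ellipse fit in top image, white blob
h=cv2.cvtColor(T["img"],cv2.COLOR_RGB2HSV).astype(int)
m=((h[...,2]>150)&(h[...,1]<40)).astype(np.uint8); w=np.zeros_like(m); w[180:247,271:340]=m[180:247,271:340]
c=cv2.convexHull(np.argwhere(w>0)[:,::-1].astype(np.int32).reshape(-1,1,2))
e=cv2.fitEllipse(c);print("ell",e,at_z(T,e[0],.133), "diam m",e[1][0]*np.linalg.norm(at_z(T,[306,212],.133)-at_z(T,[305,212],.133)))
for f,nm,box in((T,"T",(265,175,345,250)),(S,"S",(255,160,345,215))):
    h=cv2.cvtColor(f["img"],cv2.COLOR_RGB2HSV).astype(int);a,b,c_,d=box
    for col,lo,hi in(("yel",22,35),("grn",45,90)):
        mm=((h[...,0]>lo)&(h[...,0]<hi)&(h[...,1]>100)).astype(np.uint8);q=np.zeros_like(mm);q[b:d,a:c_]=mm[b:d,a:c_]
        n,l,st,ce=cv2.connectedComponentsWithStats(q)
        P=np.array([at_z(f,x,.133)[:2] for x in ce[1:]]);print(nm,col,st[1:,4]);print(P)
# device corner
def tri(p,q):
    o1,d1=ray(T,p);o2,d2=ray(S,q);A=np.c_[d1,-d2];x=np.linalg.lstsq(A,o2-o1,rcond=None)[0]
    return (o1+d1*x[0]),(o2+d2*x[1])
print("corner",tri((314.5,176),(338.5,182.7)),at_z(S,(339,216),0))
for z in(.1,.15,.2,.25):print(z,at_z(T,(314.5,179),z)[:2],at_z(S,(338.5,182.7),z)[:2])
print(ray(T,(0,0))[0],ray(S,(0,0))[0])
```

```text
ell ((304.0202331542969, 212.5140838623047), (64.7136001586914, 65.40628051757812), 4.621001720428467) [ 0.5166 -0.0764  0.133 ] diam m 0.17752926388939458
T yel [ 9  9  9 11]
[[ 0.5583 -0.073 ]
 [ 0.5216 -0.1174]
 [ 0.513  -0.0359]
 [ 0.4765 -0.0805]]
T grn [4 5 6 5]
[[ 0.5643 -0.0513]
 [ 0.5427 -0.1247]
 [ 0.4911 -0.0304]
 [ 0.4698 -0.1031]]
S yel [4 5 6]
[[ 0.5121 -0.0331]
 [ 0.5559 -0.0719]
 [ 0.4747 -0.0802]]
S grn [3 4 4 5]
[[ 0.4906 -0.0281]
 [ 0.5637 -0.0496]
 [ 0.469  -0.1017]
 [ 0.5413 -0.1232]]
corner (array([ 0.6154, -0.1032,  0.1545]), array([ 0.6126, -0.1032,  0.1541])) [ 0.6196 -0.0459  0.    ]
0.1 [ 0.6133 -0.1031] [ 0.6188 -0.0245]
0.15 [ 0.6078 -0.1033] [ 0.613  -0.0971]
0.2 [ 0.6022 -0.1035] [ 0.6073 -0.1698]
0.25 [ 0.5967 -0.1037] [ 0.6015 -0.2424]
[ 0.4855 -0.1072  1.2564] [ 0.5428 -0.9813  0.7588]
```

View pics/t0.png

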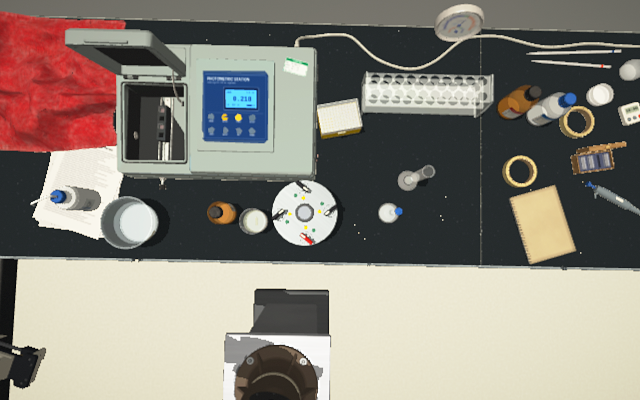

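View pics/s0.png

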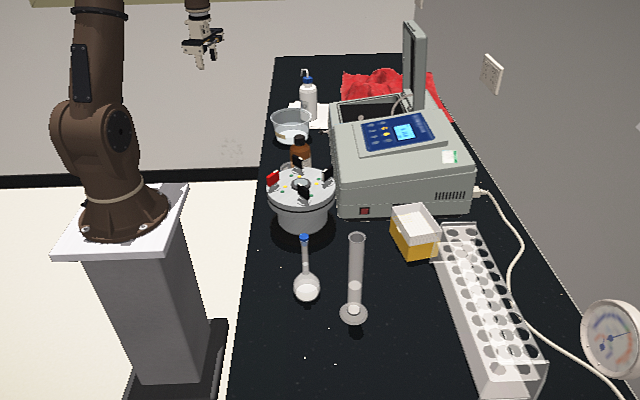

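Emit:
drive_tool:
  plan:
    - [[-0.12,0,0,0,0.6],[-0.12,-0.58,0.452,-0.5,0.6],[-0.12,-0.58,0.452,-0.5,0.6],[-0.12,-0.58,0.452,-0.5,0.6],[-0.12,-0.58,0.452,-0.5,0.6],[-0.12,-0.58,0.452,-0.5,0.6],[-0.12,-0.58,0.452,-0.5,0.6],[-0.12,-0.58,0.452,-0.5,0.6]]

```text
clock: 2.1
tcp_pos: [0.3125, 0.2544, 0.3011]
orientation: [-0.082, 0.702, 0.082, 0.703]
force: [-0.6, 0.1, 0.0]
width: 0.4
```

```bash
cat >> h.py <<'E'
C=np.array([.517,-.0765]);U=np.radians(185.7)
OFF={'red':0,'left':np.pi/2,'across':np.pi,'right':-np.pi/2}
def st():
    o=r.get_obs();M=R.from_quat(o["orientation"]).as_matrix()
    print("t",o["clock"],"tcp",np.round(o["tcp_pos"],4),"zyaw",round(np.degrees(np.arctan2(M[1,2],M[0,2])),1),"w",round(o["width"]*92,1),"F",np.round(o["force"],1),"tau",np.round(o["wrist_torque"],2),"j",np.round(o["joint_positions"],2));return o,M
def go(k,q,z,corr=(0,0),flip=0):
    "shift/turn (normalised) from now to knob k at joint value q, TCP height z"
    o,M=st();a=U+OFF[k]
    P=np.r_[C+.07*np.array([np.cos(a),np.sin(a)])+corr,z]
    d=M.T@(P-o["tcp_pos"])/.5
    by=a+np.pi+.8-q;zy=np.arctan2(M[1,2],M[0,2]);t=(zy-by+np.pi/2)%np.pi-np.pi/2+flip*np.pi
    print(k,"target",np.round(P,4),"bar yaw",round(np.degrees(by)%180,1),"shift",np.round(d,3),"turn",round(t*3/np.pi,3))
E
python3 - <<'E'
from h import *
go('red',.2,.25);go('red',.2,.172)
T=optics.grab_frame("top");S=optics.grab_frame("side")
def tri(p,q):
    o1,d1=ray(T,p);o2,d2=ray(S,q);A=np.c_[d1,-d2];x=np.linalg.lstsq(A,o2-o1,rcond=None)[0]
    return np.round((o1+d1*x[0]),3),np.round((o2+d2*x[1]),3)
print("console front right",tri((274,152),(363,157)),"back right",tri((316,47),(472,163)))
E
```

```text
t 2.1 tcp [0.3125 0.2544 0.3011] zyaw 13.3 w 36.8 F [-0.6  0.1  0. ] tau [ 0.09  0.04 -0.01] j [-0.92  0.01  0.1   1.98 -0.    1.16  0.99]
red target [ 0.4473 -0.0835  0.25  ] bar yaw 40.1 shift [ 0.102 -0.72   0.107] turn -0.446
t 2.1 tcp [0.3125 0.2544 0.3011] zyaw 13.3 w 36.8 F [-0.6  0.1  0. ] tau [ 0.09  0.04 -0.01] j [-0.92  0.01  0.1   1.98 -0.    1.16  0.99]
red target [ 0.4473 -0.0835  0.172 ] bar yaw 40.1 shift [ 0.258 -0.72   0.107] turn -0.446
console front right (array([0.678, 0.008, 0.158]), array([0.687, 0.007, 0.16 ])) back right (array([ 0.953, -0.1  ,  0.2  ]), array([ 0.943, -0.099,  0.196]))
```

Emit:
drive_tool:
  plan:
    - [[0,-0.72,0.107,-0.44,0.6],[0,-0.72,0.107,-0.44,0.6],[0,-0.72,0.107,-0.44,0.6],[0,-0.72,0.107,-0.44,0.6],[0,-0.72,0.107,-0.44,0.6],[0.08,-0.72,0.107,-0.44,0.6],[0.1,-0.72,0.107,-0.44,0.6],[0.1,-0.72,0.107,-0.44,0.6]]

```text
clock: 3.2
tcp_pos: [0.4479, -0.0792, 0.2493]
orientation: [-0.241, 0.665, 0.242, 0.664]
force: [0.3, 0.9, 0.3]
width: 0.404
```

Run:
```python
from h import *
go('red',.2,.172)
S=optics.grab_frame("side");T=optics.grab_frame("top")
a=S["img"][100:230,220:380];b=T["img"][160:270,240:400]
im=np.vstack([cv2.resize(a,(640,520),interpolation=2)[:300],cv2.resize(b,(640,440),interpolation=2)[:300]]) 
cv2.imwrite("pics/a1.png",im[:,:,::-1])
```

```text
t 3.2 tcp [ 0.4479 -0.0792  0.2493] zyaw 40.0 w 37.2 F [0.3 0.9 0.3] tau [ 0.11  0.06 -0.  ] j [-0.45  0.15  0.58  1.99 -0.09  1.03  2.45]
red target [ 0.4473 -0.0835  0.172 ] bar yaw 40.1 shift [ 0.155 -0.006 -0.006] turn -0.002
```

View pics/a1.png

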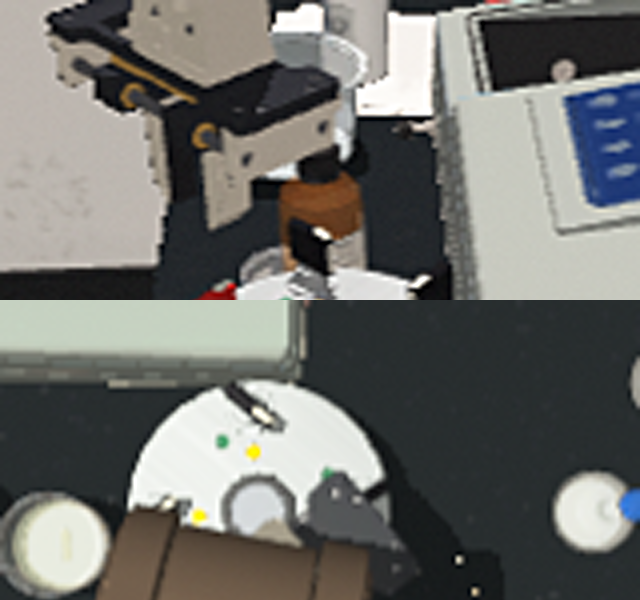

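Emit:
drive_tool:
  plan:
    - [[0.09,-0.006,-0.006,0,0.6],[0.14,-0.006,-0.006,0,0.6],[0.154,-0.006,-0.006,0,0.6],[0.154,-0.006,-0.006,0,0.6]]

```text
clock: 3.8
tcp_pos: [0.4484, -0.0807, 0.1744]
orientation: [-0.243, 0.664, 0.243, 0.664]
force: [-0.1, 0.8, 0.6]
width: 0.4
```

Run:
```python
from h import *
go('red',.2,.172)
S=optics.grab_frame("side")
save(S,"a2.png",(240,130,360,230),5)
```

```text
t 3.8 tcp [ 0.4484 -0.0807  0.1744] zyaw 40.2 w 36.8 F [-0.1  0.8  0.6] tau [0.06 0.08 0.03] j [-0.4   0.25  0.56  2.09 -0.18  0.85  2.54]
red target [ 0.4473 -0.0835  0.172 ] bar yaw 40.1 shift [ 0.005 -0.003 -0.005] turn 0.002
```

View pics/a2.png

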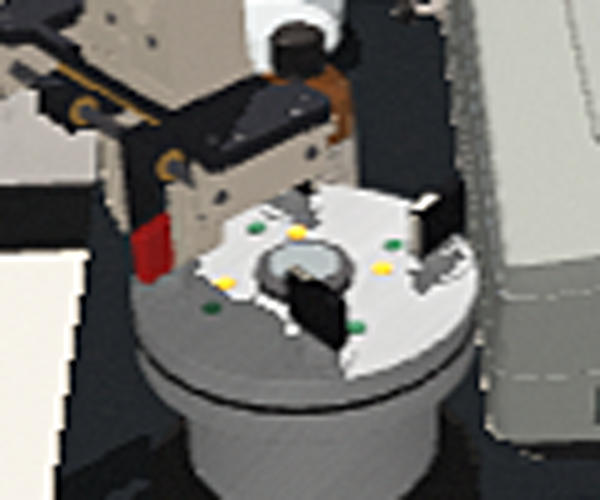

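Emit:
drive_tool:
  plan:
    - [[0.005,-0.003,-0.003,0,1],[0.005,-0.003,-0.003,0,1],[0.005,-0.003,-0.003,0,1],[0.005,-0.003,-0.003,0,1],[0.005,-0.003,-0.003,0,1]]

```text
clock: 4.47
tcp_pos: [0.4483, -0.0823, 0.1724]
orientation: [-0.242, 0.664, 0.244, 0.664]
force: [-2.4, 4.6, 6.1]
width: 0.101
```

Run:
```python
from h import *
go('red',.8,.172)
```

```text
t 4.475 tcp [ 0.4483 -0.0823  0.1724] zyaw 40.2 w 9.3 F [-2.4  4.6  6.1] tau [1.15 0.7  0.11] j [-0.39  0.26  0.56  2.09 -0.19  0.84  2.55]
red target [ 0.4473 -0.0835  0.172 ] bar yaw 5.7 shift [ 0.001 -0.001 -0.003] turn 0.575
```

Emit:
drive_tool:
  plan:
    - [[0,0,0,0.15,1],[0,0,0,0.3,1],[0,0,0,0.45,1],[0,0,0,0.575,1],[0,0,0,0.575,1],[0,0,0,0.575,1]]

```text
clock: 5.22
tcp_pos: [0.4485, -0.0827, 0.1725]
orientation: [-0.036, 0.706, 0.037, 0.707]
force: [0.4, -1.4, -1.4]
width: 0.109
```

Run:
```python
from h import *
go('red',.8,.172)
S=optics.grab_frame("side");save(S,"a3.png",(240,130,360,230),5)
```

```text
t 5.225 tcp [ 0.4485 -0.0827  0.1725] zyaw 5.9 w 10.0 F [ 0.4 -1.4 -1.4] tau [-0.4  -0.2  -0.09] j [-0.5   0.27  0.7   2.1  -0.24  0.85  2.02]
red target [ 0.4473 -0.0835  0.172 ] bar yaw 5.7 shift [ 0.001 -0.001 -0.002] turn 0.003
```

View pics/a3.png

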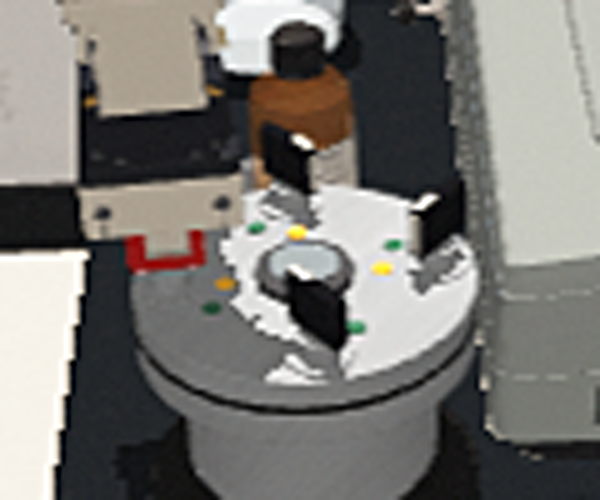

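Emit:
drive_tool:
  plan:
    - [[0,0,0,0,0.68],[0,0,0,0,0.68],[-0.1,0,0,0,0.68],[-0.16,0,0,-0.1,0.68],[-0.16,0,0.1,-0.3,0.68],[-0.16,0,0.2,-0.5,0.68],[-0.16,0,0.277,-0.575,0.68],[-0.16,0,0.277,-0.575,0.68]]

```text
clock: 6.28
tcp_pos: [0.5882, -0.068, 0.2518]
orientation: [-0.245, 0.663, 0.245, 0.664]
force: [-0.5, -1.2, 0.1]
width: 0.321
```

Run:
```python
from h import *
go('across',.2,.173)
```

```text
t 6.275 tcp [ 0.5882 -0.068   0.2518] zyaw 40.5 w 29.6 F [-0.5 -1.2  0.1] tau [0.04 0.09 0.03] j [-0.4   0.41  0.61  1.68 -0.25  1.14  2.55]
across target [ 0.5867 -0.0695  0.173 ] bar yaw 40.1 shift [ 0.158 -0.    -0.005] turn 0.008
```

Emit:
drive_tool:
  plan:
    - [[0.08,0,-0.005,0.008,0.68],[0.13,0,-0.005,0.008,0.68],[0.158,0,-0.005,0.008,0.68],[0.158,0,-0.005,0.008,0.68]]

```text
clock: 6.78
tcp_pos: [0.5856, -0.0695, 0.1724]
orientation: [-0.241, 0.664, 0.243, 0.664]
force: [-0.1, -0.1, 0.3]
width: 0.323
```

Run:
```python
from h import *
go('across',.2,.173)
S=optics.grab_frame("side");save(S,"a4.png",(240,130,360,230),5)
```

```text
t 6.775 tcp [ 0.5856 -0.0695  0.1724] zyaw 40.0 w 29.8 F [-0.1 -0.1  0.3] tau [ 0.02  0.05 -0.05] j [-0.37  0.48  0.57  1.78 -0.31  0.97  2.6 ]
across target [ 0.5867 -0.0695  0.173 ] bar yaw 40.1 shift [-0.001 -0.001  0.002] turn -0.001
```

View pics/a4.png

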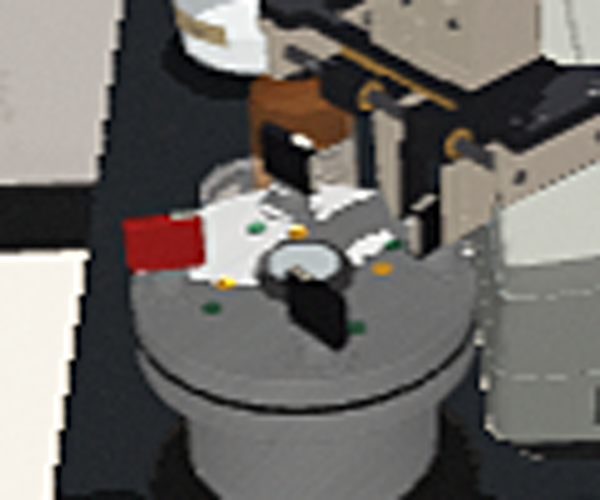

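Emit:
drive_tool:
  plan:
    - [[0,0,0.002,0,1],[0,0,0.002,0,1],[0,0,0.002,0,1],[0,0,0.002,0.15,1],[0,0,0.002,0.3,1],[0,0,0.002,0.45,1],[0,0,0.002,0.573,1],[0,0,0.002,0.573,1]]

```text
clock: 7.82
tcp_pos: [0.5876, -0.0688, 0.174]
orientation: [-0.034, 0.705, 0.035, 0.707]
force: [-1.3, 1.8, 6.2]
width: 0.107
```

Run:
```python
from h import *
go('across',.8,.173)
go('left',.2,.25)
go('left',.2,.25,flip=1)
```

```text
t 7.825 tcp [ 0.5876 -0.0688  0.174 ] zyaw 5.6 w 9.8 F [-1.3  1.8  6.2] tau [ 0.46  0.24 -0.06] j [-0.48  0.52  0.74  1.78 -0.41  1.    2.09]
across target [ 0.5867 -0.0695  0.173 ] bar yaw 5.7 shift [ 0.002 -0.001 -0.002] turn -0.002
t 7.825 tcp [ 0.5876 -0.0688  0.174 ] zyaw 5.6 w 9.8 F [-1.3  1.8  6.2] tau [ 0.46  0.24 -0.06] j [-0.48  0.52  0.74  1.78 -0.41  1.    2.09]
left target [ 0.524  -0.1462  0.25  ] bar yaw 130.1 shift [-0.152 -0.142 -0.141] turn 0.925
t 7.825 tcp [ 0.5876 -0.0688  0.174 ] zyaw 5.6 w 9.8 F [-1.3  1.8  6.2] tau [ 0.46  0.24 -0.06] j [-0.48  0.52  0.74  1.78 -0.41  1.    2.09]
left target [ 0.524  -0.1462  0.25  ] bar yaw 130.1 shift [-0.152 -0.142 -0.141] turn 3.925
```

Emit:
drive_tool:
  plan:
    - [[0,0,0,0,0.7],[0,0,0,0,0.7],[-0.1,0,0,0,0.6],[-0.152,0,0,0.18,0.6],[-0.152,-0.06,-0.06,0.36,0.6],[-0.152,-0.142,-0.141,0.54,0.6],[-0.152,-0.142,-0.141,0.72,0.6],[-0.152,-0.142,-0.141,0.925,0.6]]

```text
clock: 8.82
tcp_pos: [0.5236, -0.1471, 0.25]
orientation: [0.292, 0.644, -0.29, 0.645]
force: [0.4, 0.8, 0.3]
width: 0.404
```

Run:
```python
from h import *
go('left',.2,.172)
```

```text
t 8.825 tcp [ 0.5236 -0.1471  0.25  ] zyaw -48.6 w 37.2 F [0.4 0.8 0.3] tau [-0.09  0.   -0.03] j [-0.58  0.44  1.08  1.82 -0.43  1.14  1.37]
left target [ 0.524  -0.1462  0.172 ] bar yaw 130.1 shift [ 0.156  0.001 -0.001] turn 0.022
```

Emit:
drive_tool:
  plan:
    - [[0.08,0,0,0.022,0.6],[0.13,0,0,0.022,0.6],[0.156,0,0,0.022,0.6],[0.156,0,0,0.022,0.6]]

```text
clock: 9.32
tcp_pos: [0.5235, -0.147, 0.1717]
orientation: [0.299, 0.641, -0.298, 0.641]
force: [0.0, -0.3, 0.3]
width: 0.396
```

Run:
```python
from h import *
go('left',.8,.172)
```

```text
t 9.325 tcp [ 0.5235 -0.147   0.1717] zyaw -49.9 w 36.5 F [ 0.  -0.3  0.3] tau [-0.02  0.02 -0.01] j [-0.51  0.53  1.    1.91 -0.53  1.    1.43]
left target [ 0.524  -0.1462  0.172 ] bar yaw 95.7 shift [-0.001  0.002 -0.001] turn 0.573
```

Emit:
drive_tool:
  plan:
    - [[0,0.001,0,0,1],[0,0.001,0,0,1],[0,0.001,0,0,1],[0,0.001,0,0,1],[0,0.001,0,0.15,1],[0,0.001,0,0.3,1],[0,0.001,0,0.45,1],[0,0.001,0,0.573,1]]

```text
clock: 10.32
tcp_pos: [0.5242, -0.1466, 0.1722]
orientation: [0.477, 0.523, -0.475, 0.523]
force: [-0.8, 2.0, 6.0]
width: 0.11
```

Run:
```python
from h import *
go('left',.8,.172)
go('right',.2,.25)
```

```text
t 10.325 tcp [ 0.5242 -0.1466  0.1722] zyaw -84.6 w 10.1 F [-0.8  2.   6. ] tau [0.2  0.23 0.09] j [-0.59  0.61  1.17  1.92 -0.66  1.06  0.96]
left target [ 0.524  -0.1462  0.172 ] bar yaw 95.7 shift [ 0.    -0.    -0.001] turn -0.004
t 10.325 tcp [ 0.5242 -0.1466  0.1722] zyaw -84.6 w 10.1 F [-0.8  2.   6. ] tau [0.2  0.23 0.09] j [-0.59  0.61  1.17  1.92 -0.66  1.06  0.96]
right target [ 0.51   -0.0068  0.25  ] bar yaw 130.1 shift [-0.155 -0.001 -0.281] turn -0.577
```

Emit:
drive_tool:
  plan:
    - [[0,0,0,0,0.6],[0,0,0,0,0.6],[-0.1,0,0,0,0.6],[-0.155,0,-0.03,-0.1,0.6],[-0.155,0,-0.14,-0.25,0.6],[-0.155,0,-0.25,-0.42,0.6],[-0.155,0,-0.281,-0.577,0.6],[-0.155,0,-0.281,-0.577,0.6]]

```text
clock: 11.32
tcp_pos: [0.5106, -0.0056, 0.25]
orientation: [0.299, 0.641, -0.296, 0.642]
force: [-0.1, -0.2, 0.7]
width: 0.401
```

Run:
```python
from h import *
go('right',.2,.172)
```

```text
t 11.325 tcp [ 0.5106 -0.0056  0.25  ] zyaw -49.7 w 36.9 F [-0.1 -0.2  0.7] tau [-0.14  0.   -0.03] j [-0.95  0.4   1.18  1.89 -0.41  1.12  1.09]
right target [ 0.51   -0.0068  0.172 ] bar yaw 130.1 shift [ 0.156 -0.003  0.001] turn 0.003
```

Emit:
drive_tool:
  plan:
    - [[0.08,-0.002,0,0,0.6],[0.13,-0.002,0,0,0.6],[0.156,-0.002,0,0,0.6],[0.156,-0.002,0,0,0.6]]

```text
clock: 11.82
tcp_pos: [0.5098, -0.0071, 0.1718]
orientation: [0.3, 0.641, -0.297, 0.641]
force: [-0.5, 0.6, 0.2]
width: 0.397
```

Run:
```python
from h import *
go('right',.8,.172)
```

```text
t 11.825 tcp [ 0.5098 -0.0071  0.1718] zyaw -49.9 w 36.5 F [-0.5  0.6  0.2] tau [-0.09  0.04  0.02] j [-0.85  0.49  1.07  1.99 -0.53  0.97  1.19]
right target [ 0.51   -0.0068  0.172 ] bar yaw 95.7 shift [-0.     0.001 -0.   ] turn 0.573
```

Emit:
drive_tool:
  plan:
    - [[0,0,0,0,1],[0,0,0,0,1],[0,0,0,0,1],[0,0,0,0,1],[0,0,0,0.15,1],[0,0,0,0.3,1],[0,0,0,0.45,1],[0,0,0,0.573,1]]

```text
clock: 12.82
tcp_pos: [0.5102, -0.0069, 0.1723]
orientation: [0.477, 0.523, -0.474, 0.523]
force: [-1.4, 0.5, 4.6]
width: 0.107
```

Run:
```python
from h import *
go('right',.8,.172)
go('red',.8,.25)
```

```text
t 12.825 tcp [ 0.5102 -0.0069  0.1723] zyaw -84.5 w 9.8 F [-1.4  0.5  4.6] tau [0.16 0.18 0.1 ] j [-0.92  0.58  1.24  2.   -0.65  1.04  0.72]
right target [ 0.51   -0.0068  0.172 ] bar yaw 95.7 shift [ 0.001 -0.    -0.   ] turn -0.004
t 12.825 tcp [ 0.5102 -0.0069  0.1723] zyaw -84.5 w 9.8 F [-1.4  0.5  4.6] tau [0.16 0.18 0.1 ] j [-0.92  0.58  1.24  2.   -0.65  1.04  0.72]
red target [ 0.4473 -0.0835  0.25  ] bar yaw 5.7 shift [-0.156 -0.139  0.14 ] turn 1.496
```

Emit:
drive_tool:
  plan:
    - [[0,0,0,0,0.6],[0,0,0,0,0.6],[-0.1,0,0,0,0.6],[-0.156,0,0,-0.17,0.6],[-0.156,-0.05,0.05,-0.34,0.6],[-0.156,-0.1,0.1,-0.51,0.6],[-0.156,-0.139,0.14,-0.68,0.6],[-0.156,-0.139,0.14,-0.85,0.6]]

```text
clock: 13.82
tcp_pos: [0.4459, -0.0852, 0.2501]
orientation: [0.204, 0.677, -0.201, 0.678]
force: [-0.1, 0.7, -1.2]
width: 0.398
```

Run:
```python
from h import *
go('red',.8,.172)
T=optics.grab_frame("top");S=optics.grab_frame("side")
a=S["img"][140:215,245:345];b=T["img"][165:255,255:355]
cv2.imwrite("pics/b1.png",cv2.resize(np.vstack([a,b]),None,fx=3.6,fy=3.6,interpolation=2)[:,:,::-1])
```

```text
t 13.825 tcp [ 0.4459 -0.0852  0.2501] zyaw -33.3 w 36.6 F [-0.1  0.7 -1.2] tau [ 0.05 -0.05  0.05] j [-0.86  0.22  1.14  2.01 -0.23  1.05  1.38]
red target [ 0.4473 -0.0835  0.172 ] bar yaw 5.7 shift [0.156 0.004 0.   ] turn -0.649
```

View pics/b1.png

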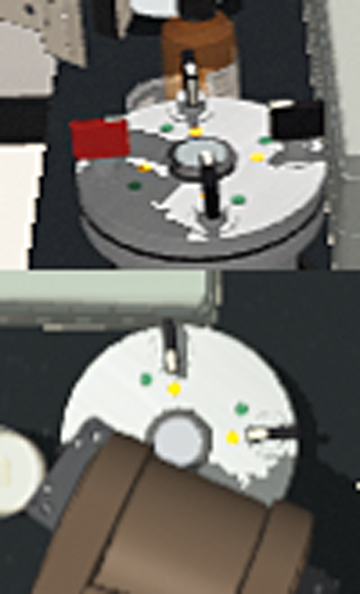

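Emit:
drive_tool:
  plan:
    - [[0,0.004,0,-0.17,0.6],[0,0.004,0,-0.34,0.6],[0,0.004,0,-0.51,0.6],[0,0.004,0,-0.649,0.6],[0.07,0.004,0,-0.649,0.6],[0.13,0.004,0,-0.649,0.6],[0.156,0.004,0,-0.649,0.6],[0.156,0.004,0,-0.649,0.6]]

```text
clock: 14.92
tcp_pos: [0.4482, -0.0819, 0.1719]
orientation: [-0.033, 0.706, 0.035, 0.707]
force: [-0.1, -0.4, 0.0]
width: 0.401
```

Run:
```python
from h import *
go('red',1.6,.172)
```

```text
t 14.925 tcp [ 0.4482 -0.0819  0.1719] zyaw 5.5 w 36.9 F [-0.1 -0.4  0. ] tau [0.08 0.03 0.01] j [-0.64  0.31  0.9   2.11 -0.33  0.86  2.12]
red target [ 0.4473 -0.0835  0.172 ] bar yaw 139.9 shift [-0.    -0.003 -0.002] turn 0.76
```

Emit:
drive_tool:
  plan:
    - [[0,-0.002,0,0,1],[0,-0.002,0,0,1],[0,-0.002,0,0,1],[0,-0.002,0,0.16,1],[0,-0.002,0,0.32,1],[0,-0.002,0,0.48,1],[0,-0.002,0,0.64,1],[0,-0.002,0,0.77,1]]

```text
clock: 15.92
tcp_pos: [0.4484, -0.0836, 0.1724]
orientation: [0.249, 0.662, -0.246, 0.663]
force: [-1.9, -2.6, 2.0]
width: 0.107
```

Emit:
drive_tool:
  plan:
    - [[0,0,0,0,1],[0,0,0,0.005,1]]

```text
clock: 16.18
tcp_pos: [0.4484, -0.0836, 0.1724]
orientation: [0.25, 0.662, -0.247, 0.662]
force: [-1.0, -2.1, -0.6]
width: 0.108
```

Run:
```python
from h import *
go('red',1.6,.172)
go('across',.8,.25)
```

```text
t 16.175 tcp [ 0.4484 -0.0836  0.1724] zyaw -41.1 w 9.9 F [-1.  -2.1 -0.6] tau [-0.5   0.08  0.21] j [-0.78  0.4   1.14  2.11 -0.47  0.91  1.48]
red target [ 0.4473 -0.0835  0.172 ] bar yaw 139.9 shift [ 0.001 -0.001 -0.002] turn -0.017
t 16.175 tcp [ 0.4484 -0.0836  0.1724] zyaw -41.1 w 9.9 F [-1.  -2.1 -0.6] tau [-0.5   0.08  0.21] j [-0.78  0.4   1.14  2.11 -0.47  0.91  1.48]
across target [ 0.5867 -0.0695  0.25  ] bar yaw 5.7 shift [-0.154  0.204  0.19 ] turn -0.781
```

Emit:
drive_tool:
  plan:
    - [[0,0,0,0,0.68],[0,0,0,0,0.68],[-0.1,0,0,0,0.68],[-0.154,0,0,-0.17,0.68],[-0.154,0.08,0.07,-0.34,0.68],[-0.154,0.16,0.15,-0.51,0.68],[-0.154,0.204,0.19,-0.68,0.68],[-0.154,0.204,0.19,-0.781,0.68]]

```text
clock: 17.18
tcp_pos: [0.5888, -0.0691, 0.2492]
orientation: [-0.037, 0.705, 0.038, 0.707]
force: [-0.6, -0.5, 0.6]
width: 0.325
```

Run:
```python
from h import *
go('across',.8,.173)
```

```text
t 17.175 tcp [ 0.5888 -0.0691  0.2492] zyaw 6.1 w 29.9 F [-0.6 -0.5  0.6] tau [ 0.01  0.07 -0.03] j [-0.56  0.47  0.87  1.69 -0.39  1.16  2.09]
across target [ 0.5867 -0.0695  0.173 ] bar yaw 5.7 shift [ 0.152 -0.001 -0.005] turn 0.006
```

Emit:
drive_tool:
  plan:
    - [[0.08,0,-0.003,0,0.68],[0.13,0,-0.003,0,0.68],[0.152,0,-0.003,0,0.68],[0.152,0,-0.003,0,0.68]]

```text
clock: 17.68
tcp_pos: [0.5874, -0.069, 0.173]
orientation: [-0.037, 0.705, 0.038, 0.707]
force: [0.6, -0.1, -0.4]
width: 0.32
```

Emit:
drive_tool:
  plan:
    - [[0,0,0,0,1],[0,0,0,0,1],[0,0,0,0,1],[0,0,0,0.16,1],[0,0,0,0.32,1],[0,0,0,0.48,1],[0,0,0,0.64,1],[0,0,0,0.775,1]]

```text
clock: 18.68
tcp_pos: [0.5876, -0.0696, 0.1738]
orientation: [0.247, 0.662, -0.245, 0.664]
force: [-1.4, -0.8, 3.5]
width: 0.104
```

Run:
```python
from h import *
go('across',1.6,.173)
```

```text
t 18.675 tcp [ 0.5876 -0.0696  0.1738] zyaw -40.7 w 9.6 F [-1.4 -0.8  3.5] tau [-0.33  0.37  0.21] j [-0.64  0.63  1.04  1.8  -0.62  1.08  1.49]
across target [ 0.5867 -0.0695  0.173 ] bar yaw 139.9 shift [ 0.002 -0.001 -0.001] turn -0.009
```

Run:
```python
from h import *
go('left',.8,.25)
```

```text
t 18.675 tcp [ 0.5876 -0.0696  0.1738] zyaw -40.7 w 9.6 F [-1.4 -0.8  3.5] tau [-0.33  0.37  0.21] j [-0.64  0.63  1.04  1.8  -0.62  1.08  1.49]
left target [ 0.524  -0.1462  0.25  ] bar yaw 95.7 shift [-0.153 -0.199  0.004] turn 0.727
```

Emit:
drive_tool:
  plan:
    - [[0,0,0,0,0.72],[0,0,0,0,0.72],[-0.1,0,0,0,0.6],[-0.153,0,0,0.17,0.6],[-0.153,-0.1,0,0.34,0.6],[-0.153,-0.199,0.004,0.51,0.6],[-0.153,-0.199,0.004,0.68,0.6],[-0.153,-0.199,0.004,0.727,0.6]]

```text
clock: 19.68
tcp_pos: [0.5237, -0.1468, 0.2501]
orientation: [0.477, 0.523, -0.474, 0.524]
force: [0.4, -0.1, 0.4]
width: 0.403
```

Run:
```python
from h import *
go('left',.8,.172)
```

```text
t 19.675 tcp [ 0.5237 -0.1468  0.2501] zyaw -84.5 w 37.0 F [ 0.4 -0.1  0.4] tau [-0.06  0.04  0.02] j [-0.67  0.54  1.28  1.82 -0.56  1.21  0.89]
left target [ 0.524  -0.1462  0.172 ] bar yaw 95.7 shift [ 0.156  0.    -0.001] turn -0.003
```

Emit:
drive_tool:
  plan:
    - [[0.08,0,0,0,0.6],[0.13,0,0,0,0.6],[0.156,0,0,0,0.6],[0.156,0,0,0,0.6]]

```text
clock: 20.18
tcp_pos: [0.5237, -0.1466, 0.1719]
orientation: [0.476, 0.524, -0.474, 0.524]
force: [0.1, 0.4, 0.0]
width: 0.399
```

Emit:
drive_tool:
  plan:
    - [[0,0,0,0,1],[0,0,0,0,1],[0,0,0,0,1],[0,0,0,0,1],[0,0,0,0.12,1],[0,0,0,0.25,1]]

```text
clock: 20.92
tcp_pos: [0.5239, -0.1466, 0.1723]
orientation: [0.542, 0.456, -0.539, 0.456]
force: [-0.5, 1.4, 4.7]
width: 0.105
```

Run:
```python
from h import *
go('left',1.6,.172)
```

```text
t 20.925 tcp [ 0.5239 -0.1466  0.1723] zyaw -99.7 w 9.7 F [-0.5  1.4  4.7] tau [0.02 0.29 0.08] j [-0.62  0.66  1.24  1.92 -0.71  1.1   0.75]
left target [ 0.524  -0.1462  0.172 ] bar yaw 49.9 shift [ 0.001 -0.    -0.001] turn 0.508
```

Emit:
drive_tool:
  plan:
    - [[0,0,0,0.1,1],[0,0,0,0.2,1],[0,0,0,0.2,1]]

```text
clock: 21.3
tcp_pos: [0.5237, -0.1466, 0.1723]
orientation: [0.586, 0.398, -0.584, 0.397]
force: [-1.2, -0.2, 2.0]
width: 0.103
```

Run:
```python
from h import *
go('left',1.6,.172)
```

```text
t 21.3 tcp [ 0.5237 -0.1466  0.1723] zyaw -111.6 w 9.5 F [-1.2 -0.2  2. ] tau [ 0.06  0.38 -0.11] j [-0.62  0.67  1.27  1.92 -0.73  1.11  0.56]
left target [ 0.524  -0.1462  0.172 ] bar yaw 49.9 shift [ 0.001  0.    -0.001] turn 0.308
```

Emit:
drive_tool:
  plan:
    - [[0,0,0,0.1,1],[0,0,0,0.17,1],[0,0,0,0.17,1]]

```text
clock: 21.68
tcp_pos: [0.5236, -0.1465, 0.1723]
orientation: [0.619, 0.345, -0.616, 0.344]
force: [-0.7, 0.9, 2.8]
width: 0.105
```

Run:
```python
from h import *
go('left',1.6,.172)
```

```text
t 21.675 tcp [ 0.5236 -0.1465  0.1723] zyaw -121.7 w 9.6 F [-0.7  0.9  2.8] tau [ 0.04  0.33 -0.11] j [-0.63  0.68  1.28  1.92 -0.74  1.12  0.4 ]
left target [ 0.524  -0.1462  0.172 ] bar yaw 49.9 shift [ 0.001  0.    -0.001] turn 0.141
```

Controller handles the joint-3 limit. Finish the turn.

Emit:
drive_tool:
  plan:
    - [[0,0,0,0.1,1],[0,0,0,0.155,1],[0,0,0,0.155,1],[0,0,0,0.155,1]]

```text
clock: 22.18
tcp_pos: [0.5234, -0.1464, 0.1723]
orientation: [0.644, 0.295, -0.642, 0.293]
force: [-0.9, 0.4, 1.9]
width: 0.106
```

Run:
```python
from h import *
go('left',1.6,.172)
go('right',.8,.25)
```

```text
t 22.175 tcp [ 0.5234 -0.1464  0.1723] zyaw -130.8 w 9.7 F [-0.9  0.4  1.9] tau [0.07 0.52 0.3 ] j [-0.63  0.69  1.29  1.92 -0.75  1.13  0.24]
left target [ 0.524  -0.1462  0.172 ] bar yaw 49.9 shift [ 0.001  0.    -0.001] turn -0.011
t 22.175 tcp [ 0.5234 -0.1464  0.1723] zyaw -130.8 w 9.7 F [-0.9  0.4  1.9] tau [0.07 0.52 0.3 ] j [-0.63  0.69  1.29  1.92 -0.75  1.13  0.24]
right target [ 0.51   -0.0068  0.25  ] bar yaw 95.7 shift [-0.154 -0.203 -0.194] turn -0.775
```

Emit:
drive_tool:
  plan:
    - [[0,0,0,0,0.6],[0,0,0,0,0.6],[-0.1,0,0,0,0.6],[-0.154,0,0,-0.17,0.6],[-0.154,-0.08,-0.08,-0.34,0.6],[-0.154,-0.15,-0.14,-0.51,0.6],[-0.154,-0.203,-0.194,-0.68,0.6],[-0.154,-0.203,-0.194,-0.775,0.6]]

```text
clock: 23.18
tcp_pos: [0.5099, -0.0032, 0.2495]
orientation: [0.473, 0.527, -0.47, 0.526]
force: [0.8, -0.6, -0.3]
width: 0.398
```

Run:
```python
from h import *
go('right',.8,.172)
```

```text
t 23.175 tcp [ 0.5099 -0.0032  0.2495] zyaw -83.7 w 36.6 F [ 0.8 -0.6 -0.3] tau [-0.11  0.03 -0.07] j [-0.95  0.4   1.18  1.9  -0.42  1.12  0.5 ]
right target [ 0.51   -0.0068  0.172 ] bar yaw 95.7 shift [ 0.155 -0.001  0.008] turn 0.01
```

Emit:
drive_tool:
  plan:
    - [[0.08,-0.001,0.008,0.01,0.6],[0.13,-0.001,0.008,0.01,0.6],[0.155,-0.001,0.008,0.01,0.6],[0.155,-0.001,0.008,0.01,0.6]]

```text
clock: 23.68
tcp_pos: [0.5098, -0.0071, 0.1717]
orientation: [0.476, 0.525, -0.474, 0.523]
force: [-0.3, -0.2, 0.4]
width: 0.401
```

Emit:
drive_tool:
  plan:
    - [[0,0,0,0,1],[0,0,0,0,1],[0,0,0,0,1],[0,0,0,0,1],[0,0,0,0.12,1],[0,0,0,0.25,1],[0,0,0,0.38,1]]

```text
clock: 24.55
tcp_pos: [0.5099, -0.007, 0.1721]
orientation: [0.571, 0.42, -0.569, 0.418]
force: [-1.8, -0.5, 3.4]
width: 0.105
```

Run:
```python
from h import *
go('right',1.6,.172)
```

```text
t 24.55 tcp [ 0.5099 -0.007   0.1721] zyaw -107.4 w 9.7 F [-1.8 -0.5  3.4] tau [-0.07  0.53  0.11] j [-0.9   0.56  1.19  2.   -0.62  1.02  0.29]
right target [ 0.51   -0.0068  0.172 ] bar yaw 49.9 shift [ 0.  0. -0.] turn 0.379
```

Emit:
drive_tool:
  plan:
    - [[0,0,0,0.12,1],[0,0,0,0.25,1],[0,0,0,0.34,1],[0,0,0,0.392,1],[0,0,0,0.392,1]]

```text
clock: 25.18
tcp_pos: [0.5097, -0.0069, 0.1721]
orientation: [0.644, 0.295, -0.642, 0.293]
force: [-2.3, 0.5, 2.8]
width: 0.106
```

Run:
```python
from h import *
go('right',1.6,.172)
```

```text
t 25.175 tcp [ 0.5097 -0.0069  0.1721] zyaw -130.9 w 9.7 F [-2.3  0.5  2.8] tau [0.   0.48 0.22] j [-0.93  0.6   1.27  2.   -0.68  1.06 -0.06]
right target [ 0.51   -0.0068  0.172 ] bar yaw 49.9 shift [ 0.     0.001 -0.001] turn -0.012
```

Emit:
drive_tool:
  plan:
    - [[0,0,0,0,0.6],[0,0,0,0,0.6],[-0.1,0,0,0,0.6],[-0.2,0,0,0,0.6],[-0.3,0,0,0,0.6],[-0.35,-0.1,0.08,0,0.6],[-0.35,-0.18,0.157,0,0.6],[-0.35,-0.18,0.157,0,0.6]]

```text
clock: 26.18
tcp_pos: [0.3926, -0.007, 0.3466]
orientation: [-0.642, -0.297, 0.644, -0.292]
force: [-1.7, 1.1, 0.1]
width: 0.404
```

Run:
```python
from h import *
st()
T=optics.grab_frame("top");S=optics.grab_frame("side")
a=S["img"][140:215,245:345];b=T["img"][165:255,255:355]
cv2.imwrite("pics/c1.png",cv2.resize(np.vstack([a,b]),None,fx=3.6,fy=3.6,interpolation=2)[:,:,::-1])
for n in("flask","brown_bottle","cylinder_glass","beaker"):
  for c,f in(("T",T),("S",S)): print(n,c,[np.round(at_z(f,d["point"],0)[:2],3) for d in nets.mark_of(f,n)[:1]])
```

```text
t 26.175 tcp [ 0.3926 -0.007   0.3466] zyaw -130.8 w 37.1 F [-1.7  1.1  0.1] tau [-0.05  0.23 -0.03] j [-1.32 -0.25  1.03  1.96  0.21  1.32 -1.07]
flask T [array([ 0.525, -0.335])]
flask S [array([ 0.524, -0.324])]
brown_bottle T [array([0.518, 0.171])]
brown_bottle S [array([0.515, 0.171])]
cylinder_glass T [array([ 0.622, -0.392])]
cylinder_glass S [array([ 0.623, -0.39 ])]
beaker T [array([0.492, 0.08 ])]
beaker S [array([0.508, 0.123])]
```

View pics/c1.png

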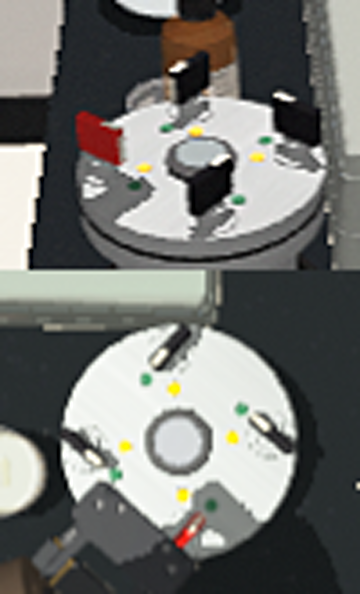

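```bash
python3 -c "
from h import *
print(r.sign_off())"
```

```text
the job is handed in; nothing more can be done
None
```

I turned all four knobs crosswise to their yellow dots (red, across, left, right). I then went round again in the same order to the stops, released, backed off above the housing and handed in at about 26 s of the 72 s allowed.

- **Knob turns:** the tool yaw at the end of each grip puts the first pass at about 0.8 rad. The second pass comes out at about 1.61–1.62 rad, against the 1.6 stop. These are inferred from the gripper's angle, not read from the joints themselves.
- **Last pictures:** all four pointers were turned past the yellow dots to the green dots, and the gripper was open and clear of the housing.
- **Bystanders:** the flask, brown bottle and measuring cylinder were found within about 10 mm of where they started. The beaker matched to about 11 mm in the top camera. The side camera's beaker estimate disagreed by about 45 mm. It is mostly hidden behind the housing there, so I trusted the top view, and nothing came near it at its height.
- **Joint 3:** it came close to its limit on the left knob's final turn, at 1.29 of 1.32 rad. I took that turn in smaller steps and it completed.

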